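# Put the test kit back in its fitted holders

### The arm

A 6-joint arm with a two-finger parallel gripper is mounted at the origin on a cart in front of the work surface, level with it; the furniture and walls round the work are solid. World frame = base frame: x ahead of the robot, y to its left, z up, the work surface at z = 0. Lengths are in m, angles in rad, forces in N, time in s.
With the tool pointing down it reaches from about 0.3 to 0.775 m from the base axis. Payload 14.6 kg.
Tool frame: the origin (TCP) lies between the finger pads; the fingertips stand env.tip_reach ahead of it and the grasp point (between the pads) lies 5 mm behind it (env.tip_reach is the distance from the TCP to the fingertips, in m); z points along the fingers, y is the line along which they close (so a half turn about z gives the same grasp; the last joint's range is limited). The gripper opens to 85 mm and grips with 20 to 120 N. Pads are 22 mm wide; open, the fingers measure 114 mm over their backs; the gripper's body (76 mm by 85 mm) begins 54 mm behind the grasp point. The pads swing forward as they close: fully open they stand 13 mm farther back than shut.
Start: joints at [-1.238, 0.3, 1.521, -0, 1.321, -0.067], TCP at [0.214, -0.507, 0.245] pointing down, gripper open.
Joint ranges: [-3.03, 3.03], [-0.79, 2.21], [0.23, 2.52], [-1.04, 4.18], [0, 3.07], [-2.55, 2.55]. Speed limits (rad/s): [2.22, 2.22, 2.57, 3.14, 3.14, 3.14].

### API

Orientations are given as [roll, pitch, yaw] about the fixed x, y, z axes, in that order (R = Rz(yaw) Ry(pitch) Rx(roll)).
In Python, from workcell import env gives the robot as it stands.
- The arm moves only by the shell command python3 -m crank 'ROWS' [FORCE]. ROWS is JSON, a list of rows, each a list of 5 numbers: the gripper's target within -1 to 1 (fully open at 1, half-way at 0, shut at -1), then the shift along the tool's x, y, z in cm, then the turn about the tool's z in degrees. In form: [[fingers, x, y, z, roll], ...]. A call has 1 to 12 rows; each row is the pose to reach, as a shift and turn from the pose commanded when the call began, along the tool's axes at that moment; what a row does not reach only later rows make up. A row lasts 1/10 s, in which the tool goes at most 50 mm and 8.59 degrees, less where a joint would pass 70% of its speed; a pose out of reach is approached as far as the arm can. A call with a gripper value outside its range is refused whole. The fingers move at their own pace and stop on an object; FORCE is the grip in N (left out, the last holds). Time passes only in rows, so rows that repeat a pose let the fingers close. It gives the time, the measured TCP pose, the force, the opening and the grip force at its end, in the units of the state.
- env.state(): the state, without advancing time (a new reading comes with each control period).
- env.camera(name): name is "scene" or "top" or "wrist"; returns (picture, depth): 420x560x3 uint8, red, green, blue; 420x560 float32, m along the optical axis (not along the pixel's ray), 0 where there is no reading.
- env.camera_params(name): a dict with "intrinsics" (3x3 intrinsics, pixels), "extrinsics" (4x4, takes a point from world to camera coordinates). Camera axes: x right, y down, z forward; pixel columns grow to the right and rows downward; lengths in m; the calibration is good to about 2 mm. A picture is of the moment at which its call begins: read the wrist's pose just before it. camera_params takes no time and is no camera call; for the wrist camera it gives the pose at the moment of the call.
- env.finish_job(): hands the job in; it is judged then, once.
The state is a dict: "t": time; "joint_pos": joint angles; "joint_velocities": joint speeds; "joint_torque": joint torques, N m; "eef_pos": TCP position; "eef_rot": TCP orientation; "wrist_force": force on the tool from outside, world axes, zero at the start; "moment": the same for the moment, N m; "width": finger opening in m; "gripper_force": force on a finger pad.
Only numpy, scipy, OpenCV 4.12 (cv2) and the standard library are available. Lean on these libraries where they do the work, as an engineer would, in place of code of your own. Each camera call takes 0.05 s, during which the arm holds its last target. There are 200 camera calls.

### The job

Clear up after the test run: put the timer, the marker, the lidded sample cup and the dropper bottle each into the low holder on the worktop whose outline matches it (square, long and narrow, large round, small round). Each must lie flat or stand upright on its holder's pad, fully inside the raised lip, and be let go. Mind the shelf over the back of the worktop when swinging the arm from side to side.

Things in the scene. Friction and masses are not known exactly. Their poses are not given: they have to be found in the camera images.
- timer: Square white countdown timer lying flat, 62 x 62 mm, 17 mm thick at its edges and 20 mm with the keys; grip across two opposite sides, 62 mm. About 70 g. Origin at the centre of its underside, x and y along its sides, z up.
- marker: Felt marker lying flat, light barrel with a darker cap, 125 mm long (x), 15 mm wide (y), 13 mm high (z); grip across the barrel near the middle. About 14 g. Origin at the centre of its underside, x along its length towards the cap.
- sample_cup: Round plastic sample cup with its lid pressed on, standing upright, 59 mm across at the lid, 45 mm tall; the wall narrows a little downwards, the lid edge spans heights 36 to 45 mm. About 70 g. Origin at the centre of its underside, z up.
- dropper_bottle: Small white dropper bottle standing upright, 33 mm in diameter up to 48 mm height, then a narrower cap up to 67 mm. About 30 g. Origin at the centre of its underside, z up.
- square_holder: Fixed holder: flat grey pad 4 mm above the worktop, white lip 5 mm thick round it, lip top 8 mm above the worktop, two small screwed tabs at +y and -y. Origin on the worktop under the pad centre, z up. Square pad, 76 x 76 mm inside the lip, sides along x and y: for the timer. (Room: the front edge of the shelf above is at x = 0.70 m, 0.42 to 0.45 m above the worktop; keep the arm clear of it.)
- long_holder: Fixed holder: flat grey pad 4 mm above the worktop, white lip 5 mm thick round it, lip top 8 mm above the worktop, two small screwed tabs at +y and -y. Origin on the worktop under the pad centre, z up. Long narrow pad, 139 mm (x) by 29 mm (y) inside the lip: for the marker, either way round.
- large_round_holder: Fixed holder: flat grey pad 4 mm above the worktop, white lip 5 mm thick round it, lip top 8 mm above the worktop, two small screwed tabs at +y and -y. Origin on the worktop under the pad centre, z up. Round pad, 68 mm in diameter inside the lip: for the sample cup.
- small_round_holder: Fixed holder: flat grey pad 4 mm above the worktop, white lip 5 mm thick round it, lip top 8 mm above the worktop, two small screwed tabs at +y and -y. Origin on the worktop under the pad centre, z up. Round pad, 48 mm in diameter inside the lip: for the dropper bottle.

How it is judged:
At the end, for the whole second after the job is handed in: Timer, marker, sample cup and dropper bottle are each at rest on the pad of their own holder: within 12 mm of its centre, down on the pad (not on the lip), the timer flat, cup and bottle upright (within 0.05 rad), the marker level (0.035 rad) and along the long holder (0.2 rad, either way round) (horizontal distance between timer and square_holder below 0.012 m and z of timer in the frame of square_holder between 0.002 and 0.006 m and linear speed of each of timer, marker, sample_cup, dropper_bottle below 0.02 m/s and angle between each of timer, sample_cup, dropper_bottle's own z axis and vertical below 0.05 rad and horizontal distance between marker and long_holder below 0.012 m and z of marker in the frame of long_holder between 0.002 and 0.018 m and angle between marker's own x axis and vertical between 1.5358 and 1.6058 rad and angle between the x axis of marker and the x axis of long_holder, either way round below 0.2 rad and horizontal distance between sample_cup and large_round_holder below 0.012 m and z of sample_cup in the frame of large_round_holder between 0.002 and 0.006 m and horizontal distance between dropper_bottle and small_round_holder below 0.012 m and z of dropper_bottle in the frame of small_round_holder between 0.002 and 0.006 m); the robot touches nothing.
It also fails if it takes over 128 s, if anything falls off the work surface, if the arm or the gripper's body presses on something with over 40 N, if the wrist force passes 120 N, or if a joint passes its speed limit or range.

## Working session

There is one attempt and no reset: what is moved stays moved. The work goes in short steps, Python scripts to look and compute and a shell command to move; the robot and the scene stay as the last step left them, time stands still between calls to the robot, and variables do not carry over. Pictures are saved under pics/ and viewed, at most 17 in all, crops included, and the job is handed in when it is done.

```bash
ls; mkdir -p pics; python3 - <<'E'
from workcell import env
import cv2,numpy as np
s=env.state();print(s,env.tip_reach)
for n in("scene","top"):
    p,d=env.camera(n);np.savez(n+".npz",p=p,d=d);cv2.imwrite(f"pics/{n}0.png",p[:,:,::-1])
    print(n,env.camera_params(n))
E
```

```text
pics
{'t': 0.0, 'joint_pos': array([-1.23761132e+00,  3.00488393e-01,  1.52159663e+00, -2.32291373e-05,
        1.32070604e+00, -6.65975467e-02]), 'joint_velocities': array([ 0.00106822, -0.00135805, -0.00011639,  0.00029439, -0.00065739,
        0.00017024]), 'joint_torque': array([-7.05330494e-04, -5.43498123e+01, -3.61796021e+01, -1.39385456e-04,
        3.84559491e-03, -1.68244810e-05]), 'eef_pos': array([ 0.21399014, -0.50642028,  0.24470525]), 'eef_rot': array([-3.14039541e+00, -5.73021116e-05,  3.99788279e-01]), 'wrist_force': array([-0.7351657 , -0.04041381, -0.07107533]), 'moment': array([ 0.05373893, -0.01410306, -0.02905141]), 'gripper_force': 0.0, 'width': 0.08549388114318021} 0.014
scene {'intrinsics': array([[506.5916671 ,   0.        , 286.80407995],
       [  0.        , 506.5916671 , 206.69721397],
       [  0.        ,   0.        ,   1.        ]]), 'extrinsics': array([[ 0.48521198, -0.87426784, -0.01500239, -0.22970494],
       [-0.48107862, -0.25258916, -0.83950109,  0.28524501],
       [ 0.73015937,  0.41455331, -0.54315086,  1.03781344],
       [ 0.        ,  0.        ,  0.        ,  1.        ]])}
top {'intrinsics': array([[523.84758073,   0.        , 280.70621257],
       [  0.        , 523.84758073, 205.13036341],
       [  0.        ,   0.        ,   1.        ]]), 'extrinsics': array([[-0.02385955, -0.9997036 ,  0.00484128,  0.01770953],
       [-0.9953116 ,  0.02330013, -0.09387183,  0.51168255],
       [ 0.0937312 , -0.00705832, -0.99557252,  1.30774897],
       [ 0.        ,  0.        ,  0.        ,  1.        ]])}
```

View pics/top0.png

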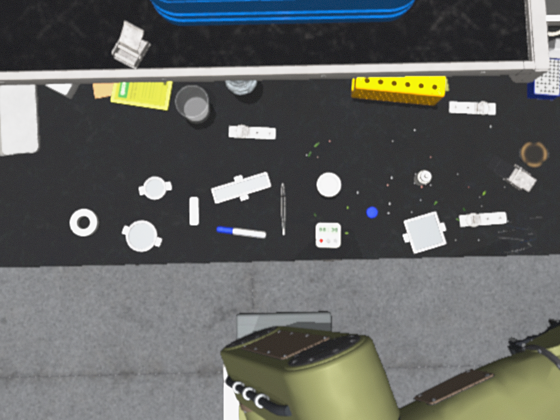

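View pics/scene0.png

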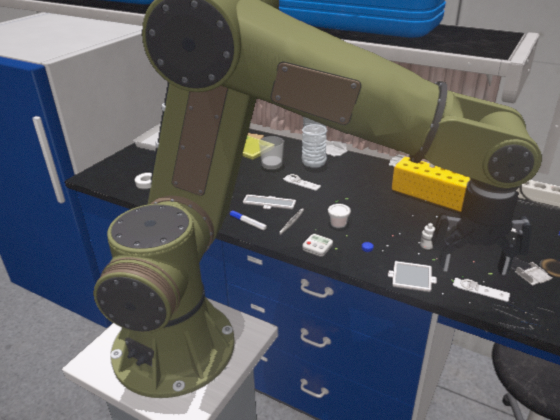

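The top view shows the timer (328,235), marker (241,232), cup (329,185) and bottle (424,177). The holders are square (424,232), long (241,187), small round (155,188) and large round (142,236). The scene view agrees, and the arm stands to the right.

```bash
cat > h.py <<'E'
import numpy as np,cv2
from workcell import env
def ray(P,uv,z):
    K,E=P["intrinsics"],P["extrinsics"];R,t=E[:3,:3],E[:3,3]
    uv=np.atleast_2d(np.array(uv,float))
    d=np.c_[uv,np.ones(len(uv))]@np.linalg.inv(K).T@R; c=-R.T@t
    return (c+d*((z-c[2])/d[:,2])[:,None])
E
python3 - <<'E'
from h import *
p=np.load("top.npz")["p"];d=np.load("top.npz")["d"];P=env.camera_params("top")
hsv=cv2.cvtColor(p,cv2.COLOR_RGB2HSV)
m=((hsv[...,2]>100)).astype(np.uint8)
m[(hsv[...,0]>105)&(hsv[...,0]<130)&(hsv[...,1]>120)&(hsv[...,2]>70)]=1
for n,(u,v),z in[("timer",(328,235),.018),("marker",(241,232),.0065),("cup",(329,185),.045),("bottle",(424,177),.067),("sq",(424,232),.006),("long",(241,187),.006),("small",(155,188),.006),("large",(142,236),.006)]:
    w=np.zeros_like(m);k=36;w[v-k:v+k,u-k:u+k]=m[v-k:v+k,u-k:u+k]
    if n=="marker":w[:222]=0
    cs,_=cv2.findContours(w,0,2);c=max(cs,key=cv2.contourArea)
    # core: open to remove tabs
    X=ray(P,c[:,0],z)[:,:2].astype(np.float32)*1000
    r=cv2.minAreaRect(X)
    o=cv2.fillPoly(np.zeros_like(m),[c],1)
    ks=13 if n!="long" else 9
    if n in("sq","small","large","timer","cup"):
        o=cv2.morphologyEx(o,cv2.MORPH_OPEN,cv2.getStructuringElement(2 if n not in("sq","timer") else 2,(ks,ks)))
    cc=max(cv2.findContours(o,0,2)[0],key=cv2.contourArea)
    X2=ray(P,cc[:,0],z)[:,:2].astype(np.float32)*1000
    r2=cv2.minAreaRect(X2)
    f=lambda r:[np.round(a,1).tolist() for a in r]
    print(n,"raw",f(r),"core",f(r2),"circ",f(cv2.minEnclosingCircle(X2)))
    zz=d[int(v),int(u)];print("   depth z",P["extrinsics"][:3,:3].T@(zz*np.linalg.inv(P["intrinsics"])@[u,v,1]-P["extrinsics"][:3,3]))
E
```

```text
Traceback (most recent call last):
ValueError: max() iterable argument is empty
```

```bash
cat > m.py <<'E'
from h import *
p=np.load("top.npz")["p"];d=np.load("top.npz")["d"];P=env.camera_params("top")
hsv=cv2.cvtColor(p,cv2.COLOR_RGB2HSV)
m=((hsv[...,2]>100)).astype(np.uint8)
m[(hsv[...,0]>105)&(hsv[...,0]<130)&(hsv[...,1]>120)&(hsv[...,2]>70)]=1
m[258:]=0
f=lambda r:[np.round(a,1).tolist() for a in r]
for n,(u,v),z in[("timer",(328,235),.018),("marker",(241,232),.0065),("cup",(329,185),.045),("bottle",(424,177),.067),("sq",(424,232),.006),("long",(241,187),.006),("small",(155,188),.006),("large",(142,236),.006)]:
    w=np.zeros_like(m);k=36;w[v-k:v+k,u-k:u+k]=m[v-k:v+k,u-k:u+k]
    if n=="marker":w[:222]=0
    c=max(cv2.findContours(w,0,2)[0],key=cv2.contourArea)
    g=lambda c:ray(P,c[:,0],z)[:,:2].astype(np.float32)*1000
    o=cv2.fillPoly(np.zeros_like(m),[c],1)
    if n in("sq","small","large","timer","cup"):
        o=cv2.morphologyEx(o,cv2.MORPH_OPEN,cv2.getStructuringElement(2,(13,13)))
    cc=cv2.findContours(o,0,2)[0]
    if not cc: print(n,"no core",f(cv2.minAreaRect(g(c))));continue
    cc=max(cc,key=cv2.contourArea)
    print(n,"raw",f(cv2.minAreaRect(g(c))),"core",f(cv2.minAreaRect(g(cc))),"circ",f(cv2.minEnclosingCircle(g(cc))))
    u,v=cc[:,0].mean(0).astype(int)
    print("   depth",(P["extrinsics"][:3,:3].T@(d[v,u]*np.linalg.inv(P["intrinsics"])@[u,v,1]-P["extrinsics"][:3,3])).round(4))
E
python3 m.py
```

```text
timer raw [[433.7, -111.6], [63.7, 66.1], 88.3] core [[433.7, -111.6], [63.7, 66.0], 88.3] circ [[433.9, -111.7], 39.0]
   depth [ 0.4309 -0.1124  0.0211]
marker raw [[447.7, 110.1], [127.9, 19.0], 81.5] core [[447.7, 110.1], [127.9, 19.0], 81.5] circ [[446.9, 110.2], 64.1]
   depth [0.4466 0.1084 0.0128]
cup raw [[560.6, -115.6], [62.9, 60.8], 88.7] core [[560.6, -114.3], [60.4, 60.9], 88.3] circ [[560.0, -115.5], 31.9]
   depth [ 0.5637 -0.1072  0.0413]
bottle raw [[569.1, -344.8], [38.2, 48.1], 43.1] core [[569.1, -344.8], [38.2, 48.1], 43.1] circ [[566.3, -346.8], 24.6]
   depth [ 0.5699 -0.3456  0.0483]
sq raw [[435.6, -360.8], [91.5, 114.8], 15.3] core [[435.9, -362.0], [91.5, 112.2], 15.3] circ [[435.3, -363.0], 56.9]
   depth [ 0.4359 -0.3646  0.0014]
long raw [[562.1, 107.7], [67.6, 154.2], 17.2] core [[562.1, 107.7], [67.6, 154.2], 17.2] circ [[562.9, 107.8], 78.6]
   depth [0.5659 0.107  0.0045]
small raw [[566.3, 329.5], [62.2, 81.0], 41.6] core [[567.6, 329.6], [59.3, 63.4], 44.7] circ [[567.0, 328.9], 37.0]
   depth [0.571  0.3316 0.0056]
large raw [[443.7, 364.1], [91.7, 83.6], 28.5] core [[444.2, 364.5], [82.5, 81.9], 18.2] circ [[444.0, 363.6], 48.1]
   depth [0.4426 0.3643 0.008 ]
```

```bash
cat >> h.py <<'E'
from scipy.spatial.transform import Rotation as Ro
def go(x,y,z,yaw_deg):
    "shift (cm) in tool axes and roll (deg) from here to a tool-down pose"
    s=env.state();R=Ro.from_euler("xyz",s["eef_rot"])
    d=R.inv().apply(np.array([x,y,z])-s["eef_pos"])*100
    r=(np.degrees(s["eef_rot"][2])-yaw_deg+180)%360-180
    print("shift cm",d.round(2),"roll",round(r,1),"| at",s["eef_pos"].round(4),"rpy deg",np.degrees(s["eef_rot"]).round(1),"t",round(s["t"],2))
def snap(n,f=None):
    P=env.camera_params(n);p,d=env.camera(n)
    if f: cv2.imwrite(f"pics/{f}.png",p[:,:,::-1])
    return p,d,P
E
python3 -c "
from h import *
go(.42,-.112,.22,88.3)
P=env.camera_params('wrist');E=P['extrinsics'];c=-E[:3,:3].T@E[:3,3];print(c,E[2,:3],P['intrinsics'])
"
```

```text
shift cm [ 34.32 -28.31   2.51] roll -65.4 | at [ 0.214  -0.5064  0.2448] rpy deg [-179.9   -0.    22.9] t 0.1
[ 0.28609272 -0.47523022  0.3742708 ] [-0.27796798 -0.11771651 -0.95335021] [[297.74377158   0.         281.10608695]
 [  0.         297.74377158 213.89727572]
 [  0.           0.           1.        ]]
```

```bash
python3 -m crank '[[1,34.3,-28.3,2.5,-65.4],[1,34.3,-28.3,2.5,-65.4],[1,34.3,-28.3,2.5,-65.4],[1,34.3,-28.3,2.5,-65.4],[1,34.3,-28.3,2.5,-65.4],[1,34.3,-28.3,2.5,-65.4],[1,34.3,-28.3,2.5,-65.4],[1,34.3,-28.3,2.5,-65.4],[1,34.3,-28.3,2.5,-65.4],[1,34.3,-28.3,2.5,-65.4],[1,34.3,-28.3,2.5,-65.4],[1,34.3,-28.3,2.5,-65.4]]' 30; python3 -c "
from h import *
go(.434,-.112,.12,88.3)
p,d,P=snap('wrist','w1')
np.savez('w1.npz',p=p,E=P['extrinsics'])
"
```

```text
t: 1.3
eef_pos: [0.4195, -0.1131, 0.2202]
eef_rot: [-3.141, 0.0, 1.54]
wrist_force: [-0.6, 0.1, -0.6]
width: 0.0854
gripper_force: 0.0
shift cm [ 0.16  1.44 10.02] roll -0.0 | at [ 0.4195 -0.1131  0.2202] rpy deg [-180.     0.    88.3] t 1.3
```

View pics/w1.png

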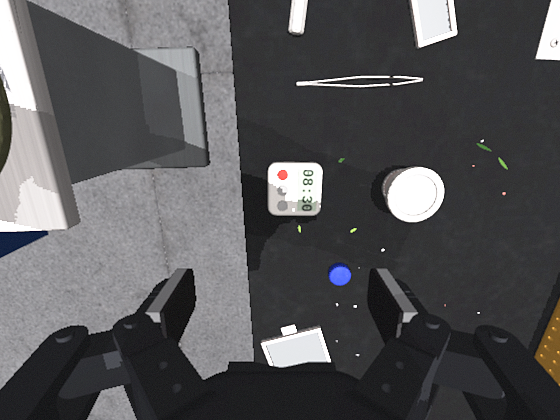

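The wrist view shows the timer at (295,188), the cup lid at (414,194) and the edge of the square holder at (297,345). I'll compute the timer and cup positions from this view.

```bash
cat >> h.py <<'E'
def blob(p,P,uv,z,k,thr=150,hi=255,kern=5,lo_rows=0):
    "bright blob round a pixel -> world rectangle / circle in mm at height z"
    u,v=uv;g=p.min(2)if thr>110 else p.max(2)
    m=((g>thr)&(g<=hi)).astype(np.uint8)
    w=np.zeros_like(m);a,b=max(v-k,0),max(u-k,0);w[a:v+k,b:u+k]=m[a:v+k,b:u+k]
    c=max(cv2.findContours(w,0,2)[0],key=cv2.contourArea)
    o=cv2.fillPoly(np.zeros_like(m),[c],1)
    if kern:o=cv2.morphologyEx(o,cv2.MORPH_OPEN,cv2.getStructuringElement(2,(kern,kern)))
    c=max(cv2.findContours(o,0,1)[0],key=cv2.contourArea)
    X=ray(P,c[:,0],z)[:,:2].astype(np.float32)*1000
    f=lambda r:[np.round(a,1).tolist() for a in r]
    print(uv,"rect",f(cv2.minAreaRect(X)),"circ",f(cv2.minEnclosingCircle(X)),"px",cv2.boundingRect(c))
E
python3 -c "
from h import *
a=np.load('w1.npz');P=env.camera_params('wrist');P['extrinsics']=a['E'];p=a['p']
blob(p,P,(295,188),.017,40,kern=9);blob(p,P,(418,192),.045,45,kern=9,thr=200)
"
```

```text
(295, 188) rect [[436.3, -110.9], [60.7, 61.0], 88.2] circ [[435.6, -111.2], 38.7] px (268, 162, 55, 53)
(418, 192) rect [[562.2, -115.0], [58.5, 58.5], 88.2] circ [[562.0, -115.2], 29.8] px (388, 167, 56, 55)
```

```bash
python3 -m crank '[[0.7,0.2,1.55,5,0],[0.7,0.2,1.55,10,0],[0.7,0.2,1.55,13,0],[0.7,0.2,1.55,14,0],[0.7,0.2,1.55,14,0]]'; python3 -c "
from h import *
print(env.tip_reach)
go(.435,-.111,.06,88.3)
s=env.state();p,d,P=snap('wrist','w2')
K,E=P['intrinsics'],P['extrinsics']
v,u=np.mgrid[:420,:560];X=np.c_[u.ravel(),v.ravel(),np.ones(u.size)]@np.linalg.inv(K).T*d.reshape(-1,1)
W=(X-E[:3,3])@E[:3,:3];W=W.reshape(420,560,3)
T=Ro.from_euler('xyz',s['eef_rot']).inv().apply((W-s['eef_pos']).reshape(-1,3)).reshape(420,560,3)*1000
m=(d>0)&(abs(T[...,0])<14)&(abs(T[...,1])>20)&(abs(T[...,1])<60)&(W[...,2]>.025)
q=T[m];print(len(q),np.percentile(q[:,2],[1,50,98,99.5,100]).round(1))
for sgn in(1,-1):
    z=q[q[:,1]*sgn>0];print(z[z[:,2]>z[:,2].max()-3].mean(0).round(1),abs(z[:,1]).min().round(1),z[:,0].max().round(1),z[:,2].max())
"
```

```text
t: 1.85
eef_pos: [0.435, -0.1116, 0.0799]
eef_rot: [-3.14, -0.001, 1.54]
wrist_force: [-0.2, -0.2, 1.1]
width: 0.0724
gripper_force: 0.0
0.014
shift cm [0.06 0.   1.99] roll -0.1 | at [ 0.435  -0.1116  0.0799] rpy deg [-179.9   -0.    88.2] t 1.85
19748 [-77.6 -49.9  -2.6   1.7   5.3]
[ 1.9 37.2  3.4] 27.3 14.0 5.3214914363478005
[  2.4 -35.5   3.6] 25.9 14.0 5.305558832545196
```

View pics/w2.png

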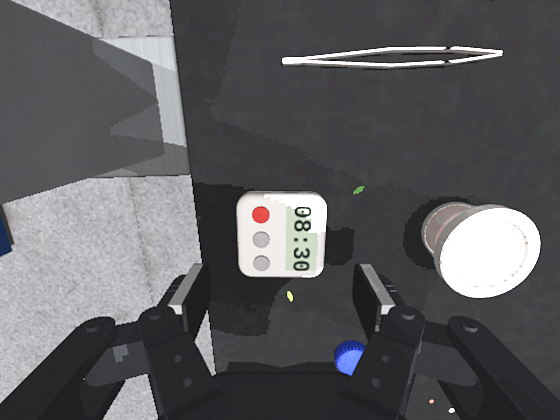

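Fingers straddle the timer (282,235), with the tips 5 mm past the TCP at this opening. I'll descend and grip.

```bash
python3 -m crank '[[0.75,0,0,3,0],[0.75,0,0,5,0],[0.75,0,0,6.5,0],[0.75,0,0,6.5,0],[-0.2,0,0,6.5,0],[-0.2,0,0,6.5,0],[-0.2,0,0,6.5,0],[-0.2,0,0,6.5,0],[-0.2,0,0,3,0],[-0.2,0,0,0,0],[-0.2,0,0,0,0]]' 30;  python3 -c "
from h import *
go(.436,-.362,.0799,105.3)
p,d,P=snap('wrist','w3')"
```

```text
t: 3.0
eef_pos: [0.4375, -0.1116, 0.0847]
eef_rot: [3.134, 0.002, 1.541]
wrist_force: [-0.0, 0.3, -0.8]
width: 0.0611
gripper_force: 33.8
shift cm [-25.03   0.59   0.55] roll -17.0 | at [ 0.4375 -0.1116  0.0847] rpy deg [1.796e+02 1.000e-01 8.830e+01] t 3.0
```

View pics/w3.png

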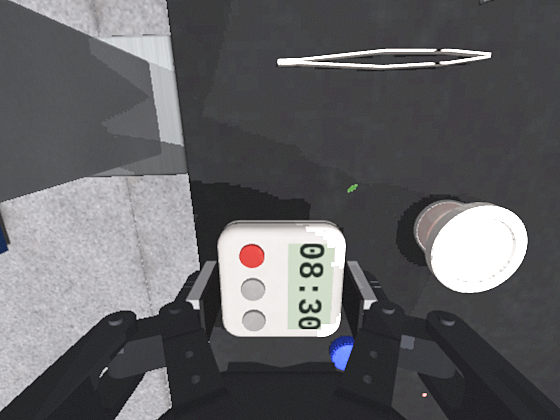

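Timer gripped squarely at (282,281). Next: over the square holder for a look before lowering.

```bash
python3 -m crank '[[-0.2,-5,0,-8,0],[-0.2,-10,0,-12,-5],[-0.2,-25,0.5,-12,-17],[-0.2,-25,0.5,-12,-17],[-0.2,-25,0.5,-12,-17],[-0.2,-25,0.5,-12,-17],[-0.2,-25,0.5,-12,-17],[-0.2,-25,0.5,-12,-17],[-0.2,-25,0.5,-12,-17],[-0.2,-25,0.5,-12,-17]]';  python3 -c "
from h import *
go(.436,-.362,.08,105.3)
p,d,P=snap('wrist','w4');np.savez('w4.npz',p=p,E=P['extrinsics'],d=d)"
```

```text
t: 4.05
eef_pos: [0.4332, -0.3599, 0.2]
eef_rot: [-3.141, -0.001, 1.839]
wrist_force: [0.2, -0.2, -1.0]
width: 0.0614
gripper_force: 33.8
shift cm [-0.29  0.21 12.  ] roll 0.1 | at [ 0.4332 -0.3599  0.2   ] rpy deg [-180.    -0.   105.4] t 4.05
```

View pics/w4.png

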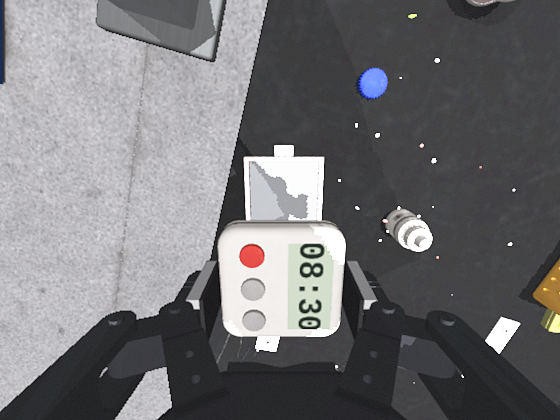

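The holder's far lip corners are at about (243,156) and (325,156), aligned with the held timer at (282,281). The bottle cap is at (421,240).

```bash
python3 -c "
from h import *
a=np.load('w4.npz');P=env.camera_params('wrist');P['extrinsics']=a['E'];p=a['p']
blob(p,P,(282,275),.2025,68,kern=21)
c=ray(P,[(243.5,156.5),(324.5,156.5),(245,215),(323.5,215)],.008)[:,:2]*1000
print(c.round(1),np.linalg.norm(c[1]-c[0]))
e=(c[1]-c[0]);e/=np.linalg.norm(e);print('centre',(c[:2].mean(0)+43*np.array([e[1],-e[0]])).round(1),(c[:2].mean(0)-43*np.array([e[1],-e[0]])).round(1),np.degrees(np.arctan2(*e[::-1])))
print('bottle cap',ray(P,[(421,240)],.067))
"
```

```text
(282, 275) rect [[434.1, -358.9], [59.3, 65.1], 15.2] circ [[433.6, -357.7], 38.5] px (218, 224, 128, 119)
[[ 385.  -331.3]
 [ 468.4 -308.5]
 [ 401.6 -394.9]
 [ 487.5 -371.3]] 86.50080219335912
centre [ 438.1 -361.4] [ 415.4 -278.4] 15.32144592387221
bottle cap [[ 0.57114762 -0.35463935  0.067     ]]
```

```bash
python3 -m crank '[[-0.2,-0.3,0.25,4,0],[-0.2,-0.3,0.25,9,0],[-0.2,-0.3,0.25,13,0],[-0.2,-0.3,0.25,16,0],[-0.2,-0.3,0.25,17.5,0],[-0.2,-0.3,0.25,18,0],[-0.2,-0.3,0.25,18.1,0],[-0.2,-0.3,0.25,18.1,0]]';  python3 -m crank '[[0.6,0,0,0,0],[0.9,0,0,0,0],[0.9,0,0,0,0],[0.9,0,0,0,0],[0.9,0,0,-4,0],[0.9,0,0,-9,0],[0.9,0,0,-13,0],[0.9,0,0,-18,0],[0.9,0,0,-18,0]]'; python3 -c "
from h import *
go(.57,-.35,.2,100)
p,d,P=snap('wrist','w5');np.savez('w5.npz',p=p,E=P['extrinsics'],d=d)
"
```

```text
t: 4.9
eef_pos: [0.437, -0.3633, 0.0208]
eef_rot: [3.141, 0.002, 1.839]
wrist_force: [-0.7, 0.9, 4.0]
width: 0.0611
gripper_force: 35.0
t: 5.8
eef_pos: [0.4378, -0.3646, 0.2062]
eef_rot: [3.136, 0.009, 1.838]
wrist_force: [0.0, 0.4, -0.6]
width: 0.081
gripper_force: 0.0
shift cm [-2.08 13.13  0.71] roll 5.3 | at [ 0.4378 -0.3646  0.2062] rpy deg [179.7   0.5 105.3] t 5.8
```

View pics/w5.png

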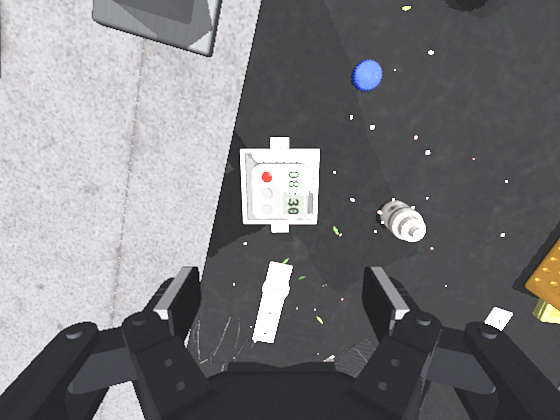

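The timer sits inside the lip of the square holder (280,190). The bottle is at (405,222), with its cap top near (413,231).

```bash
python3 -c "
from h import *
a=np.load('w5.npz');P=env.camera_params('wrist');P['extrinsics']=a['E'];p=a['p'];d=a['d'];K,E=P['intrinsics'],P['extrinsics']
v,u=np.mgrid[:420,:560];X=np.c_[u.ravel(),v.ravel(),np.ones(u.size)]@np.linalg.inv(K).T*d.reshape(-1,1)
W=((X-E[:3,3])@E[:3,:3]).reshape(420,560,3)
for q in[(258,172),(258,212),(302,172),(302,212),(282,192),(246,160)]:print(q,W[q[1],q[0]].round(4))
m=(abs(W[...,0]-.57)<.04)&(abs(W[...,1]+.35)<.04)&(W[...,2]>.02);Q=W[m];print(len(Q),Q[:,2].max())
for l,h in[(.02,.045),(.045,.052),(.055,.064),(.064,.08)]:
    q=Q[(Q[:,2]>l)&(Q[:,2]<h)]
    if len(q):print(l,len(q),q.min(0).round(4),q.max(0).round(4),cv2.minEnclosingCircle(q[:,:2].astype(np.float32)*1000))
"
```

```text
(258, 172) [ 0.4103 -0.348   0.0222]
(258, 212) [ 0.421  -0.3913  0.0218]
(302, 172) [ 0.4553 -0.3359  0.0217]
(302, 212) [ 0.468  -0.3786  0.0217]
(282, 192) [ 0.4406 -0.3626  0.0212]
(246, 160) [ 0.394  -0.342   0.0044]
1082 0.06986296711377603
0.02 518 [ 0.5591 -0.373   0.02  ] [ 0.5882 -0.3405  0.0449] ((575.2780151367188, -356.59478759765625), 16.500144958496094)
0.045 90 [ 0.5628 -0.3688  0.045 ] [ 0.5827 -0.3447  0.0519] ((575.0446166992188, -357.1626892089844), 13.289885520935059)
0.055 327 [ 0.5642 -0.3692  0.055 ] [ 0.5878 -0.3452  0.0639] ((575.8088989257812, -357.07952880859375), 12.134729385375977)
0.064 103 [ 0.5709 -0.3618  0.0641] [ 0.5812 -0.3519  0.0699] ((575.8652954101562, -357.4121398925781), 5.585524559020996)
```

```bash
python3 -m crank '[[0.9,-0.5,3,2,5.3],[0.9,-1.4,8,4,5.3],[0.9,-1.4,12,5.5,5.3],[0.9,-1.4,13.3,5.5,5.3],[0.9,-1.4,13.5,5.5,5.3],[0.9,-1.4,13.5,5.5,5.3],[0.9,-1.4,13.5,5.5,5.3]]';  cat >> h.py <<'E'
def cloud(d,P):
    K,E=P["intrinsics"],P["extrinsics"];h,w=d.shape
    v,u=np.mgrid[:h,:w];X=np.c_[u.ravel(),v.ravel(),np.ones(u.size)]@np.linalg.inv(K).T*d.reshape(-1,1)
    return ((X-E[:3,3])@E[:3,:3]).reshape(h,w,3)
def slab(W,x,y,r,l,h):
    q=W[(abs(W[...,0]-x)<r)&(abs(W[...,1]-y)<r)&(W[...,2]>l)&(W[...,2]<h)]
    if len(q):
        X=q[:,:2].astype(np.float32)*1000;print("slab",l,h,len(q),"circ",np.round(np.r_[cv2.minEnclosingCircle(X)[0],cv2.minEnclosingCircle(X)[1]],1),"zmax",q[:,2].max().round(4))
E
python3 -c "
from h import *
p,d,P=snap('wrist','w6');W=cloud(d,P)
for l,h in[(.02,.047),(.045,.052),(.055,.064),(.064,.08)]:slab(W,.574,-.355,.035,l,h)
go(.574,-.356,.03,100)
"
```

```text
t: 6.55
eef_pos: [0.5693, -0.3416, 0.1444]
eef_rot: [-3.142, 0.0, 1.745]
wrist_force: [-0.6, -0.5, 0.2]
width: 0.0809
gripper_force: 0.0
slab 0.02 0.047 625 circ [ 576.  -356.    16.4] zmax 0.0462
slab 0.045 0.052 87 circ [ 576.3 -354.6   12.8] zmax 0.0519
slab 0.055 0.064 517 circ [ 576.  -356.9   12.4] zmax 0.064
slab 0.064 0.08 154 circ [ 576.1 -356.8    5.4] zmax 0.0694
shift cm [-1.49  0.21 11.47] roll -0.1 | at [ 0.5693 -0.3417  0.1447] rpy deg [180.    0.   99.9] t 6.6
```

View pics/w6.png

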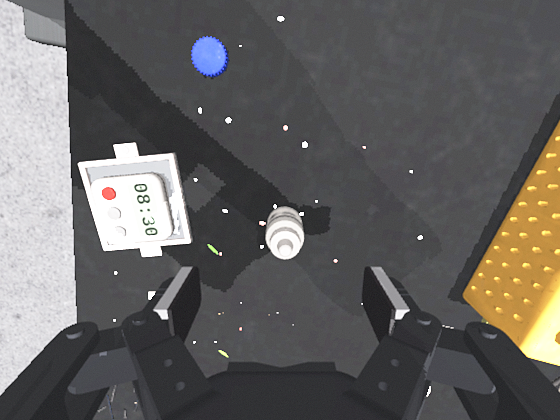

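The bottle stands at (285,235) between the fingers, and the depth fit gives (576,-356.5) with radius 16.4. I'll grip it.

```bash
python3 -m crank '[[0.25,-1.55,0.4,2,0],[0.25,-1.55,0.4,4,0],[0.25,-1.55,0.4,7,0],[0.25,-1.55,0.4,10,0],[0.25,-1.55,0.4,11.4,0],[0.25,-1.55,0.4,11.4,0],[-0.6,-1.55,0.4,11.4,0],[-0.6,-1.55,0.4,11.4,0],[-0.6,-1.55,0.4,11.4,0],[-0.6,-1.55,0.4,11.4,0],[-0.6,-1.55,0.4,11.4,0],[-0.6,-1.55,0.4,11.4,0]]' 25; python3 -c "
from h import *
go(.567,.32,.15,104)"
```

```text
t: 7.8
eef_pos: [0.5775, -0.3562, 0.0324]
eef_rot: [3.139, 0.002, 1.745]
wrist_force: [-1.7, -1.0, 8.1]
width: 0.0319
gripper_force: 25.5
shift cm [ 66.75  10.74 -11.9 ] roll -4.0 | at [ 0.5775 -0.3562  0.0324] rpy deg [1.799e+02 1.000e-01 1.000e+02] t 7.8
```

```bash
python3 -m crank '[[-0.6,0,0,-3,0],[-0.6,0,0,-7,0],[-0.6,2,-1,-11,0],[-0.6,6,-2,-12,0],[-0.6,11,-2.5,-12,0],[-0.6,16,-2.5,-12,0],[-0.6,21,-2,-12,0],[-0.6,26,-1,-12,0],[-0.6,31,0,-12,0],[-0.6,36,1,-12,0],[-0.6,41,3,-12,-2],[-0.6,46,5,-12,-4]]'; python3 -c "
from h import *
go(.567,.32,.2,104)"
```

```text
t: 9.0
eef_pos: [0.5439, 0.0974, 0.1515]
eef_rot: [3.14, 0.0, 1.817]
wrist_force: [1.2, -0.3, -0.3]
width: 0.032
gripper_force: 25.1
shift cm [21.03  7.67 -4.85] roll 0.1 | at [0.5439 0.0974 0.1515] rpy deg [179.9   0.  104.1] t 9.0
```

```bash
python3 -m crank '[[-0.6,5,1.5,-1,0],[-0.6,10,3,-2,0],[-0.6,15,5,-3,0],[-0.6,18,6.5,-4,0],[-0.6,20.5,7.5,-4.8,0],[-0.6,21,7.7,-4.8,0],[-0.6,21,7.7,-4.8,0],[-0.6,21,7.7,-4.8,0]]'; python3 -c "
from h import *
go(.567,.329,.034,104)
p,d,P=snap('wrist','w7');np.savez('w7.npz',p=p,E=P['extrinsics'],d=d)"
```

```text
t: 9.8
eef_pos: [0.5676, 0.3166, 0.1981]
eef_rot: [-3.141, 0.0, 1.815]
wrist_force: [-0.7, -0.1, -0.8]
width: 0.0312
gripper_force: 25.1
shift cm [ 1.22  0.25 16.41] roll -0.0 | at [0.5676 0.3166 0.1981] rpy deg [-180.    0.  104.] t 9.8
```

View pics/w7.png

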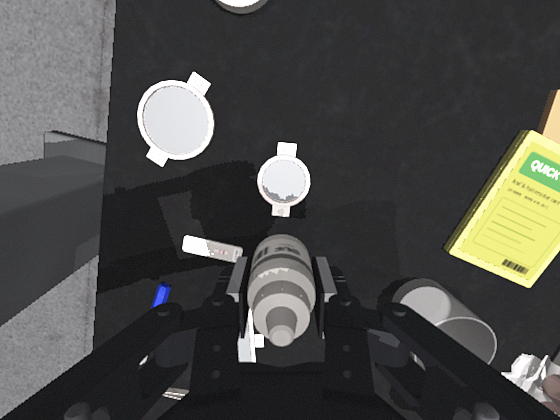

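The small holder is fully visible at (284,180), the large one at (176,120), and the held bottle is upright at (281,290).

```bash
python3 -c "
from h import *
a=np.load('w7.npz');P=env.camera_params('wrist');P['extrinsics']=a['E'];p=a['p'];d=a['d']
blob(p,P,(284,182),.007,40,kern=15,thr=100);blob(p,P,(176,120),.007,55,kern=25,thr=100)
W=cloud(d,P)
for l,h in[(.19,.21),(.215,.225),(.225,.232),(.23,.25)]:slab(W,.567,.317,.03,l,h)
b=W[300:350,400:480];print(b[b[...,2]>.03].min(0))
c=[(176,120),(284,182),(197,84),(156,156),(287,150),(281,211)]
print(ray(P,c,.006).round(4))
"
```

```text
(284, 182) rect [[567.4, 331.6], [68.8, 59.6], 60.5] circ [[566.7, 331.2], 40.9] px (257, 142, 53, 75)
(176, 120) rect [[444.7, 364.7], [78.4, 77.4], 13.9] circ [[445.4, 364.1], 44.2] px (137, 80, 77, 80)
slab 0.19 0.21 3095 circ [567.  324.   29.6] zmax 0.21
slab 0.215 0.225 3101 circ [566.9 324.4  29.4] zmax 0.2249
slab 0.225 0.232 1110 circ [567.  325.   30.8] zmax 0.232
slab 0.23 0.25 2649 circ [567.  317.9  33.4] zmax 0.25
[0.54953004 0.20425139 0.03010889]
[[0.4451 0.3658 0.006 ]
 [0.5688 0.3297 0.006 ]
 [0.4607 0.4049 0.006 ]
 [0.4294 0.3242 0.006 ]
 [0.5635 0.3639 0.006 ]
 [0.5736 0.2966 0.006 ]]
```

```bash
python3 -m crank '[[-0.6,1.3,0.35,4,0],[-0.6,1.3,0.35,8,0],[-0.6,1.3,0.35,12,0],[-0.6,1.3,0.35,14.5,0],[-0.6,1.3,0.35,15.6,0],[-0.6,1.3,0.35,16.1,0],[-0.6,1.3,0.35,16.2,0],[-0.6,1.3,0.35,16.2,0],[-0.6,1.3,0.35,16.2,0]]'; python3 -c "
from h import *
go(.568,.33,.0355,104)
"
```

```text
t: 10.75
eef_pos: [0.5685, 0.3313, 0.0377]
eef_rot: [3.14, -0.0, 1.815]
wrist_force: [-0.4, -0.7, -0.9]
width: 0.0315
gripper_force: 25.1
shift cm [-0.11 -0.08  0.22] roll 0.0 | at [0.5685 0.3313 0.0377] rpy deg [179.9  -0.  104. ] t 10.75
```

```bash
python3 -m crank '[[-0.6,-0.1,0,0.1,0],[-0.6,-0.1,0,0.2,0],[-0.6,-0.1,0,0.2,0]]'; python3 -m crank '[[0,0,0,0,0],[0.2,0,0,0,0],[0.2,0,0,0,0],[0.2,0,0,0,0],[0.2,0,0,-2,0],[0.2,0,0,-6,0],[0.3,0,0,-11,0],[0.5,0,0,-16,0],[0.5,0,0,-16,0]]';python3 -c "
from h import *
p,d,P=snap('wrist','w8');W=cloud(d,P)
for l,h in[(.025,.05),(.06,.067),(.068,.08)]:slab(W,.568,.33,.035,l,h)
go(.5,.11,.2,90)
"
```

```text
t: 11.05
eef_pos: [0.5686, 0.3306, 0.0364]
eef_rot: [3.14, -0.001, 1.815]
wrist_force: [-5.8, -1.0, 13.9]
width: 0.0319
gripper_force: 26.5
t: 11.95
eef_pos: [0.5701, 0.3311, 0.2023]
eef_rot: [3.13, -0.003, 1.815]
wrist_force: [-0.1, -0.7, 0.4]
width: 0.0639
gripper_force: 0.0
slab 0.025 0.05 376 circ [570.1 331.2  16.4] zmax 0.0497
slab 0.06 0.067 303 circ [570.  330.3  12.1] zmax 0.0667
slab 0.068 0.08 108 circ [570.1 330.7   5.4] zmax 0.0737
shift cm [-19.73 -12.06  -0.29] roll 14.0 | at [0.5692 0.3306 0.1982] rpy deg [ 1.796e+02 -1.000e-01  1.040e+02] t 12.0
```

View pics/w8.png

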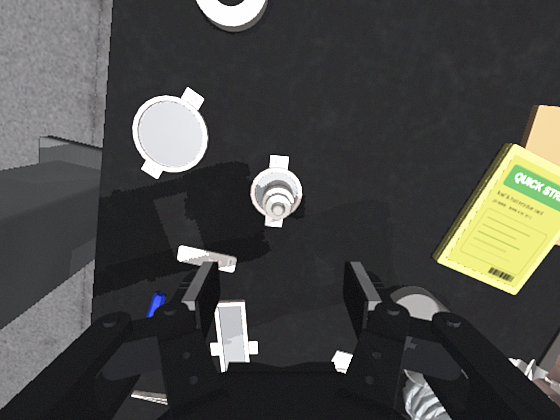

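The bottle stands upright inside the small holder (277,200). Next I'll look at the marker and the long holder.

```bash
python3 -m crank '[[0.1,-21.7,-12.5,0,14],[0.1,-21.7,-12.5,0,14],[0.1,-21.7,-12.5,0,14],[0.1,-21.7,-12.5,0,14],[0.1,-21.7,-12.5,0,14],[0.1,-21.7,-12.5,0,14],[0.1,-21.7,-12.5,0,14],[0.1,-21.7,-12.5,0,14]]'; python3 -c "
from h import *
p,d,P=snap('wrist','w9');np.savez('w9.npz',p=p,E=P['extrinsics'],d=d)
go(.448,.11,.06,81.5)
"
```

```text
t: 12.8
eef_pos: [0.4995, 0.0899, 0.1937]
eef_rot: [-3.141, -0.0, 1.571]
wrist_force: [-0.7, -1.1, 0.7]
width: 0.0469
gripper_force: 0.0
shift cm [ 1.99 -5.14 13.38] roll 8.6 | at [0.4995 0.0902 0.1937] rpy deg [-180.    -0.    90.1] t 12.85
```

View pics/w9.png

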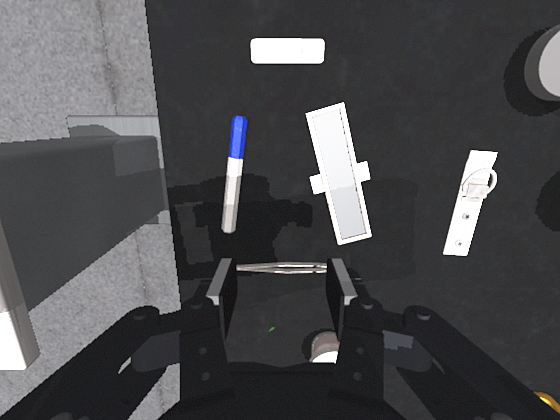

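The marker runs from its cap at (240,117) to its tail at (229,232). The long holder spans (325,105) to (355,242), with its tabs at (318,184) and (361,171).

```bash
python3 -c "
from h import *
a=np.load('w9.npz');P=env.camera_params('wrist');P['extrinsics']=a['E'];p=a['p'];d=a['d']
m=(p.max(2)>95).astype(np.uint8);f=lambda r:[np.round(q,1).tolist() for q in r]
for n,(u0,u1,v0,v1),z,k in[('marker',(205,255,105,245),.0065,1),('long',(300,376,95,250),.007,17)]:
    w=np.zeros_like(m);w[v0:v1,u0:u1]=m[v0:v1,u0:u1]
    w=cv2.morphologyEx(w,3,np.ones((5,5)));w=cv2.morphologyEx(w,2,np.ones((3,3)))
    c=max(cv2.findContours(w,0,1)[0],key=cv2.contourArea)
    X=ray(P,c[:,0],z)[:,:2].astype(np.float32)*1000;print(n,f(cv2.minAreaRect(X)),cv2.boundingRect(c))
"
```

```text
marker [[448.8, 108.8], [127.9, 16.3], 81.3] (222, 115, 26, 118)
long [[563.4, 107.3], [63.3, 150.6], 16.0] (306, 102, 66, 143)
```

```bash
python3 -m crank '[[-0.1,1.9,-5.1,4,8.8],[-0.1,1.9,-5.1,9,8.8],[-0.1,1.9,-5.1,13,8.8],[-0.1,1.9,-5.1,16,8.8],[-0.1,1.9,-5.1,17.3,8.8],[-0.1,1.9,-5.1,17.5,8.8],[-0.1,1.9,-5.1,17.5,8.8],[-0.1,1.9,-5.1,17.5,8.8]]' 25; python3 -c "
from h import *
go(.4485,.1093,.018,81.3)
"
```

```text
t: 13.65
eef_pos: [0.4494, 0.1086, 0.0207]
eef_rot: [3.139, -0.001, 1.418]
wrist_force: [-0.7, 0.9, 0.5]
width: 0.0383
gripper_force: 0.0
shift cm [ 0.06 -0.1   0.27] roll -0.1 | at [0.4494 0.1086 0.0207] rpy deg [179.9  -0.   81.2] t 13.65
```

```bash
python3 -m crank '[[-0.1,0,0,0.1,0],[-0.9,0,0,0.1,0],[-0.9,0,0,0.1,0],[-0.9,0,0,0.1,0],[-0.9,0,0,0.1,0],[-0.9,0,0,0.1,0]]' 25; python3 -c "
from h import *
go(.563,.1075,.08,106.5)
"
```

```text
t: 14.25
eef_pos: [0.4487, 0.1083, 0.0188]
eef_rot: [3.141, -0.0, 1.417]
wrist_force: [-1.5, -0.3, 7.1]
width: 0.0135
gripper_force: 24.3
shift cm [ 1.67 11.31 -6.11] roll -25.3 | at [0.4487 0.1083 0.0188] rpy deg [180.   -0.   81.2] t 14.25
```

```bash
python3 -m crank '[[-0.9,0,0,-3,0],[-0.9,0,0,-6,0],[-0.9,0.5,4,-6,-8],[-0.9,1.6,8,-6,-16],[-0.9,1.6,11.3,-6,-25.3],[-0.9,1.6,11.3,-6,-25.3],[-0.9,1.6,11.3,-6,-25.3],[-0.9,1.6,11.3,-6,-25.3]]'; python3 -c "
from h import *
go(.563,.1075,.023,106.5)
p,d,P=snap('wrist','w10');np.savez('w10.npz',p=p,E=P['extrinsics'],d=d)
"
```

```text
t: 15.05
eef_pos: [0.5617, 0.1069, 0.0781]
eef_rot: [-3.141, -0.0, 1.857]
wrist_force: [0.5, -0.7, 0.4]
width: 0.0132
gripper_force: 24.7
shift cm [0.02 0.15 5.51] roll -0.1 | at [0.5617 0.1069 0.0781] rpy deg [-180.    -0.   106.4] t 15.05
```

View pics/w10.png

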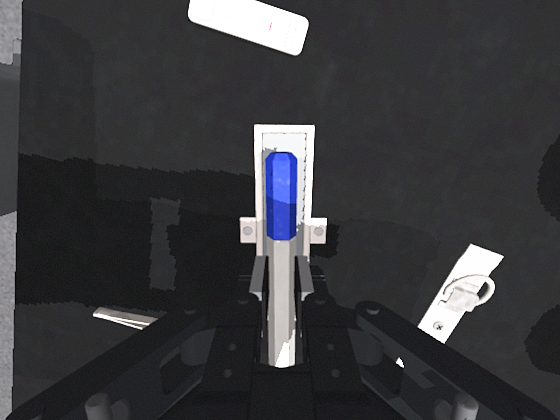

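The marker is held in line with the holder, its cap end at (281,152) and the far lip edge at (284,125). I'll check the along-axis offset.

```bash
python3 -c "
from h import *
a=np.load('w10.npz');P=env.camera_params('wrist');P['extrinsics']=a['E']
s=env.state();R=Ro.from_euler('xyz',s['eef_rot']).inv()
for q,z in[((281,152),.066),((284.5,125),.008),((255,127),.008),((314,127),.008),((248,230),.008),((319.5,230),.008),((281,238),.072)]:
    X=ray(P,[q],z)[0];print(q,X.round(4),(R.apply(X-s['eef_pos'])*1000).round(1))
"
```

```text
(281, 152) [0.5447 0.1683 0.066 ] [63.6  0.9 12.3]
(284.5, 125) [0.5437 0.1795 0.008 ] [74.6  3.3 70.3]
(255, 127) [0.5259 0.1729 0.008 ] [ 73.4 -15.7  70.3]
(314, 127) [0.5623 0.1836 0.008 ] [73.4 22.2 70.3]
(248, 230) [0.5392 0.103  0.008 ] [  2.6 -22.7  70.3]
(319.5, 230) [0.5883 0.1174 0.008 ] [ 2.5 28.5 70.3]
(281, 238) [0.5562 0.129  0.072 ] [22.7  0.9  6.3]
```

```bash
python3 -m crank '[[-0.9,0,0.2,2,0],[-0.9,0,0.2,4,0],[-0.9,0,0.2,5,0],[-0.9,0,0.2,5.4,0],[-0.9,0,0.2,5.5,0],[-0.9,0,0.2,5.5,0],[-0.9,0,0.2,5.5,0]]'
```

```text
t: 15.8
eef_pos: [0.5648, 0.1075, 0.0241]
eef_rot: [3.14, 0.0, 1.859]
wrist_force: [0.2, 0.0, -0.4]
width: 0.0134
gripper_force: 24.7
```

```bash
python3 -m crank '[[-0.9,0,0,0.1,0],[-0.9,0,0,0.1,0],[-0.7,0,0,0.1,0],[-0.5,0,0,0.1,0],[-0.3,0,0,0.1,0],[-0.2,0,0,0.1,0],[-0.1,0,0,-2,0],[0,0,0,-6,0],[0.3,0,0,-10,0],[0.6,-3,0,-13,0],[0.7,-6,0,-13,0],[0.7,-6,0,-13,0]]'; python3 -c "
from h import *
s=env.state();p,d,P=snap('wrist','w11');np.savez('w11.npz',p=p,E=P['extrinsics'],d=d);W=cloud(d,P)
q=W[(abs(W[...,0]-.563)<.05)&(abs(W[...,1]-.1075)<.08)&(W[...,2]>.0115)&(W[...,2]<.03)]
if len(q):
  c=cv2.minAreaRect(q[:,:2].astype(np.float32)*1000);print(c,len(q),q[:,2].max());A=np.c_[q[:,:2]-q[:,:2].mean(0),np.ones(len(q))];print(np.linalg.lstsq(A,q[:,2],rcond=None)[0])
go(.5,-.1,.2,90)
"
```

```text
t: 17.0
eef_pos: [0.5823, 0.0473, 0.1541]
eef_rot: [3.14, 0.001, 1.856]
wrist_force: [-0.2, 0.1, -1.1]
width: 0.0729
gripper_force: 0.0
((565.978271484375, 109.00700378417969), (15.121467590332031, 124.87421417236328), 16.60902214050293) 2443 0.020164421091488312
[-0.00108819 -0.00224738  0.01650352]
shift cm [-11.96 -12.03  -4.67] roll 16.4 | at [0.5817 0.0487 0.1533] rpy deg [180.    0.  106.4] t 17.05
```

View pics/w11.png

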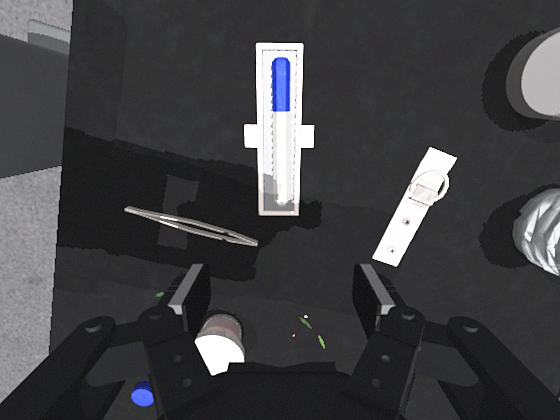

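The marker lies inside the long holder (281,130), level. Next, over the cup.

```bash
python3 -m crank '[[0.95,-15.1,-6.5,3,37.4],[0.95,-15.1,-6.5,3,37.4],[0.95,-15.1,-6.5,3,37.4],[0.95,-15.1,-6.5,3,37.4],[0.95,-15.1,-6.5,3,37.4],[0.95,-15.1,-6.5,3,37.4],[0.95,-15.1,-6.5,3,37.4]]'; python3 -c "
from h import *
s=env.state();p,d,P=snap('wrist','w12');np.savez('w12.npz',p=p,E=P['extrinsics'],d=d);W=cloud(d,P)
slab(W,.562,-.115,.04,.04,.06);slab(W,.562,-.115,.04,.03,.039)
go(.562,-.115,.036,69)
"
```

```text
t: 17.75
eef_pos: [0.5621, -0.1125, 0.123]
eef_rot: [-3.141, -0.0, 1.209]
wrist_force: [-0.3, -0.4, -0.5]
width: 0.0833
gripper_force: 0.0
slab 0.04 0.06 4644 circ [ 561.9 -114.8   29.6] zmax 0.0485
slab 0.03 0.039 37 circ [567.  -99.6  24.6] zmax 0.039
shift cm [-0.24  0.08  8.71] roll 0.3 | at [ 0.5621 -0.1125  0.1231] rpy deg [-180.    -0.    69.3] t 17.8
```

```bash
python3 -m crank '[[0.95,-0.2,0,3,0],[0.95,-0.2,0,6,0],[0.95,-0.2,0,8,0],[0.95,-0.2,0,8.7,0],[0.95,-0.2,0,8.7,0],[0,-0.2,0,8.7,0],[-0.1,-0.2,0,8.7,0],[-0.1,-0.2,0,8.7,0],[-0.1,-0.2,0,8.7,0],[-0.1,-0.2,0,8.7,0],[-0.1,-0.2,0,8.7,0]]' 30; python3 -c "
from h import *
go(.4447,.3645,.2,69)
"
```

```text
t: 18.9
eef_pos: [0.5621, -0.1153, 0.038]
eef_rot: [3.139, -0.0, 1.206]
wrist_force: [-2.0, 0.7, 6.7]
width: 0.0564
gripper_force: 30.9
shift cm [ 40.65 -28.03 -16.26] roll 0.1 | at [ 0.5621 -0.1153  0.038 ] rpy deg [179.9  -0.   69.1] t 18.9
```

```bash
python3 -m crank '[[-0.1,0,0,-3,0],[-0.1,0,0,-7,0],[-0.1,2,-2,-11,0],[-0.1,6,-5,-14,0],[-0.1,10,-8,-16,0],[-0.1,14,-11,-16,0],[-0.1,18,-14,-16,0],[-0.1,22,-17,-16,0],[-0.1,26,-20,-16,0],[-0.1,30,-22,-16,0],[-0.1,34,-24.5,-16,0],[-0.1,37.5,-26.5,-16,0]]'; python3 -m crank '[[-0.1,3.1,-1.5,0,0],[-0.1,3.1,-1.5,0,0],[-0.1,3.1,-1.5,0,0],[-0.1,3.1,-1.5,0,0]]'; python3 -c "
from h import *
s=env.state();p,d,P=snap('wrist','w13');np.savez('w13.npz',p=p,E=P['extrinsics'],d=d);W=cloud(d,P)
slab(W,*s['eef_pos'][:2],.033,.2,.225)
go(.4447,.3645,.042,69)
"
```

```text
t: 20.1
eef_pos: [0.4466, 0.332, 0.1973]
eef_rot: [3.141, -0.001, 1.207]
wrist_force: [2.2, -1.0, -0.7]
width: 0.0563
gripper_force: 32.5
t: 20.5
eef_pos: [0.4448, 0.3631, 0.1967]
eef_rot: [3.141, -0.0, 1.206]
wrist_force: [0.2, 0.4, -0.9]
width: 0.0563
gripper_force: 32.5
slab 0.2 0.225 12743 circ [443.6 368.7  35.7] zmax 0.225
shift cm [ 0.13 -0.08 15.47] roll 0.0 | at [0.4449 0.363  0.1967] rpy deg [180.  -0.  69.] t 20.55
```

View pics/w13.png

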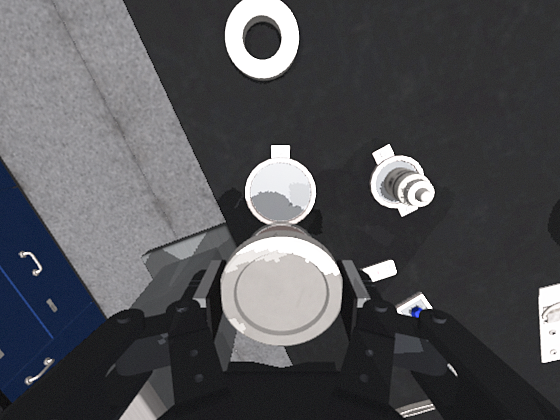

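The large holder's lip spans columns 245–316 with its top at row 157. The held cup lid is centred at about (281,291).

```bash
python3 -c "
from h import *
a=np.load('w13.npz');P=env.camera_params('wrist');P['extrinsics']=a['E']
c=ray(P,[(245.5,192),(316,192),(280.5,157.5)],.008)[:,:2]*1000;print(c.round(1))
e=np.array([np.cos(np.radians(69)),np.sin(np.radians(69))])
print('width',np.linalg.norm(c[1]-c[0]),'mid',c[:2].mean(0),'from top',c[2]-39*e)
l=ray(P,[(221,292),(342,292),(281,347)],.2037)[:,:2]*1000;print(l.round(1),l[:2].mean(0),l[2]+29.5*e,np.linalg.norm(l[1]-l[0]))
"
```

```text
[[410.1 379.4]
 [482.2 351.7]
 [459.3 400.6]]
width 77.25818903479532 mid [446.14537896 365.56680008] from top [445.32252644 364.1896161 ]
[[419.1 374.3]
 [472.3 353.8]
 [434.1 334.6]] [445.71809513 364.08873044] [444.70399594 362.12552799] 57.00101530246932
```

```bash
python3 -m crank '[[-0.1,0.15,0,4,0],[-0.1,0.15,0,8,0],[-0.1,0.15,0,12,0],[-0.1,0.15,0,14.3,0],[-0.1,0.15,0,15.2,0],[-0.1,0.15,0,15.4,0],[-0.1,0.15,0,15.4,0],[-0.1,0.15,0,15.4,0]]'
```

```text
t: 21.35
eef_pos: [0.4457, 0.3655, 0.0435]
eef_rot: [3.141, -0.002, 1.206]
wrist_force: [0.0, 0.4, -0.2]
width: 0.0561
gripper_force: 32.3
```

```bash
python3 -m crank '[[-0.1,0,0,0.1,0],[-0.1,0,0,0.2,0],[-0.1,0,0,0.2,0]]';python3 -m crank '[[0.5,0,0,0,0],[0.8,0,0,0,0],[0.95,0,0,0,0],[0.95,0,0,0,0],[0.95,0,0,-3,0],[0.95,0,0,-7,0],[0.95,0,0,-12,0],[0.95,0,0,-16,0],[0.95,0,0,-16,0],[0.95,0,0,-16,0]]'; python3 -c "
from h import *
s=env.state();p,d,P=snap('wrist','w14');W=cloud(d,P)
slab(W,.445,.365,.04,.045,.06)
q=W[(np.hypot(W[...,0]-.445,W[...,1]-.365)<.024)&(W[...,2]>.04)];A=np.c_[q[:,:2]-q[:,:2].mean(0),np.ones(len(q))];print(np.linalg.lstsq(A,q[:,2],rcond=None)[0])
p,d,P=snap('top','top1')
"
```

```text
t: 21.65
eef_pos: [0.4457, 0.3657, 0.0419]
eef_rot: [3.14, -0.002, 1.206]
wrist_force: [-2.5, -2.4, 12.6]
width: 0.0564
gripper_force: 33.2
t: 22.65
eef_pos: [0.4452, 0.3653, 0.2006]
eef_rot: [3.141, -0.001, 1.206]
wrist_force: [-0.6, -0.8, -0.5]
width: 0.083
gripper_force: 0.0
slab 0.045 0.06 2746 circ [446.8 365.7  29.6] zmax 0.0526
[2.95677142 7.46964449 0.22479714]
```

View pics/w14.png

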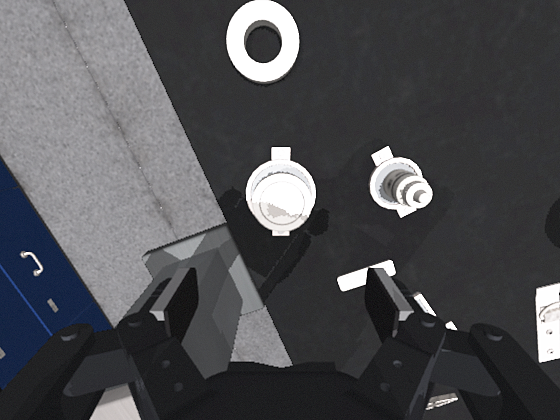

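View pics/top1.png

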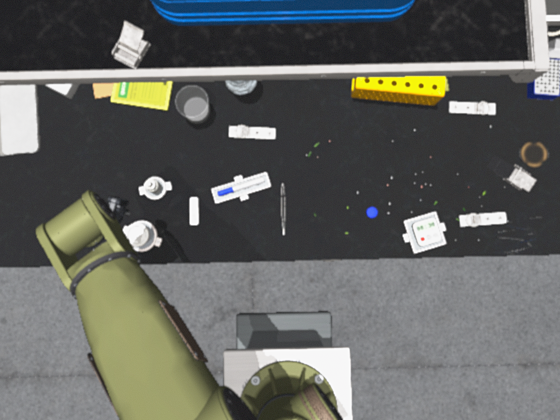

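The wrist view shows the cup in the large holder (281,200) and the bottle in the small one. The top view shows all four items in place: the timer at (424,232) and the marker at (241,187). I'm handing in.

```bash
python3 -c "
from workcell import env
print(env.finish_job())"
```

```text
the job is handed in; nothing more can be done
None
```

I put the timer, marker, sample cup and dropper bottle each in its own holder and let go, then handed the job in at about 23 s; final camera checks showed all four seated, but no verdict came back.

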